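# Gauge a glass vial in the bench comparator

## Task

Check the outside diameter of the glass vial that stands by itself on the bench: stand it upright on the gauge's plate between the two open jaws, centred on the jaw faces, and let go of it. Then gently slide the moving jaw shut on it until the needle of the force dial stands inside the thick black arc, and after that swing the lock lever on the slide its full quarter turn so that it points along the rail, away from the jaws. It is glass, so do not squeeze it hard between the jaws or tip it over, and leave the syringe, the small dish and the cover-slip box where they are.

Things in the scene. Friction and masses are not known exactly. Their poses are not given: they have to be found in the camera images.
- vial: The part: glass vial with screw cap, 20 g, 21.6 mm outside diameter, 47 mm tall (cap 18.4 mm diameter, but gripping anywhere above 36 mm finds 18 to 22 mm). Stands upright alone on the bench at the robot's right. Origin at the centre of its underside, z up. (Similar vials in the blue rack are not part of the task.)
- gauge: Comparator gauge, fixed to the bench: grey plate 85 x 265 x 8 mm, a steel rail along its far (+x) side with top 22 mm above the bench, and at its +y end a grey housing 44 mm high that carries the force dial on top (58 mm across, to 51 mm high). Origin on the bench under the plate (plate spans x -40 to +45, y -145 to +120 mm); jaws close along its y axis, x points from the open front to the rail, z up. Its pose and yaw vary. Everything else of the gauge stands in these axes.
- anvil_rest (a point): Fixed point on the top of the gauge's plate (8 mm above the bench) on the centre line of the jaws, straight below the anvil's face at rest. From here the space for the vial runs to -y of the gauge for as far as joint jaw_gap reads. The centre of the vial must stand within 8 mm of this centre line, in gauge x. The axes are the gauge's.
- anvil: Sprung anvil with its face on the +y side: a steel disc 22 mm across, 3 to 25 mm above the plate. Origin at its face, at plate height.
- anvil_travel (a joint): How far the sprung anvil is pushed back into the housing (to gauge +y), m: 0 at rest, stop at 0.008, spring 600 N/m (no preload). It turns the dial's needle (0.3 rad per mm); the thick black arc of the dial is 0.002 to 0.006, i.e. 1.2 to 3.6 N.
- slide_jaw: Slide with the moving jaw at its front. The jaw face: steel plate 22 x 22 mm, 3 to 25 mm above the plate. Origin at the jaw face, at plate height, on the centre line of the jaws.
- jaw_gap (a joint): Opening between the moving jaw's face and the anvil's resting face, m: 0 shut to 0.066. Starts 0.050 to 0.064. When the jaws hold a part, part width = jaw_gap + anvil_travel, so with the vial the right end is 0.0156 to 0.0196. The slide has about 6 N of dry friction and stays where it is left; push it to gauge +y to close, -y to open.
- slide_back (a point): Centre of the slide's flat back face (66 mm wide along gauge x, 29 mm high, its lower edge 1 mm above the plate), 80 mm behind the jaw's face; it looks to gauge -y and is pushed to gauge +y to shut the jaw. The slide's top is 38 mm above the bench. The axes are the gauge's.
- lock_lever (a joint): Angle of the lock lever on the slide, rad: 0 unlocked, the arm points to gauge -x (the open front); pi/2 locked, at its stop, the arm points to gauge -y, away from the jaws. Turns counterclockwise seen from above, light friction (about 0.5 N at the knob), stays where it is left. Starts 0 to 0.25. The slide is stiff enough to stay put with the lever in either position.
- lever_pivot (a point): On the lever's vertical axis, on top of the slide, at the height of the middle of the knob (54 mm above the bench).
- lever_knob (a point): Middle of the upright round knob at the lever's end, 42 mm from the axis; knob 11 mm across, 42 to 66 mm above the bench; the flat arm below it is 42 to 48 mm above the bench.
- syringe: Bystander: syringe lying in front of the gauge, 26 x 114 x 20 mm. Origin at its underside centre.
- petri_small: Bystander: small dish, 55 mm across, 12 mm high, in front of the gauge to the left. Origin at its underside centre.
- coverslip_box: Bystander: small carton 53 x 52 x 18 mm at the left. Origin at its underside centre.

How it is judged:
By the outcome, as a careful person would: the job done as asked, in the order asked, and still so for the second after the job is handed in, with the robot touching nothing.
It also fails if it takes over 58 s, if anything falls off the work surface, if the arm or the gripper's body presses on something with over 40 N, if the wrist force passes 120 N, or if a joint passes its speed limit or range.

## Robot

A 7-joint arm with a two-finger parallel gripper is mounted at the origin on a cart in front of the work surface, level with it; the furniture and walls round the work are solid. World frame = base frame: x ahead of the robot, y to its left, z up, the work surface at z = 0. Lengths are in m, angles in rad, forces in N, time in s.
With the tool pointing down it reaches from about 0.4 to 0.85 m from the base axis. Payload 10.4 kg.
Tool frame: the origin (TCP) lies midway between the tips of the shut fingers; the grasp point (between the pads) lies 19 mm behind it; z points along the fingers, y is the line along which they close (so a half turn about z gives the same grasp; the last joint's range is limited). The gripper opens to 87 mm and grips with 3 to 60 N. Pads are 19 mm wide; open, the fingers measure 117 mm over their backs; the gripper's body (75 mm by 190 mm) begins 51 mm behind the grasp point.
Start: joints at [1.185, 0.332, -0.065, 1.46, 0.022, 1.35, -0.088], TCP at [0.222, -0.584, 0.223] pointing down, gripper open.
Joint ranges: [-2.6, 2.6], [-0.5, 2.12], [-1.47, 1.34], [0.16, 2.42], [-1.27, 4.41], [0.06, 2.06], [-2.6, 2.6]. Speed limits (rad/s): [2.22, 2.22, 2.79, 2.79, 3.14, 3.14, 3.14].

## Interface

Orientations are given as a unit quaternion [x, y, z, w].
In Python, from bench import sensors, eyes, order gives the robot as it stands.
- The arm moves only by the tool arm_command, never from a script. Its argument "steps" is a list of rows, each an object with "rot": the turn, a rotation vector about the world's x, y, z in degrees, a list of three; "slide": the shift along the world's x, y, z in m, a list of three; "grip": the opening, from 0 (shut) to 1 (fully open). A call has exactly 8 rows; each row shifts and turns the commanded pose from where the row before left it; what a row does not reach is not made up. A row lasts 1/8 s, in which the tool goes at most 62.5 mm and 10.7 degrees, less where a joint would pass 70% of its speed; a pose out of reach is approached as far as the arm can. A call with a gripper value outside its range is refused whole. The fingers move at their own pace and stop on an object; "newtons" is the grip in N (left out, the last holds). Time passes only in rows, so rows that do not move let the fingers close, or fill a call up. It gives the time, the measured TCP pose, the force, the opening and the grip force at its end, in the units of the state.
- sensors.read_state(): the state, without advancing time (a new reading comes with each control period).
- eyes.camera(name): name is "scene" or "top"; returns a dict with "pixels" (384x512x3 uint8, red, green, blue), "intrinsics" (3x3 intrinsics, pixels), "k1" (the pictures are not rectified: a ray, as slopes to the right and down, at radius r is drawn at 1 + k1 r^2 times it, then the intrinsics apply), "pose" (4x4, takes a point from camera to world coordinates). Camera axes: x right, y down, z forward; pixel columns grow to the right and rows downward; lengths in m; the calibration is good to about 2 mm. A picture is of the moment at which its call begins. There is no depth.
- order.close_job(): hands the job in; it is judged then, once.
Trained networks look in a picture, given as the dict that the camera call returned (one of the last four; its "shot" number tells which), for a name from the list of things; names that differ only in an ending like _2 or _b are one class to them, and where a whole thing is asked for, a point or a joint stands for the part that bears it (a point fixed in the world has none). Each returns a list of dicts, best first, with "conf" (0 to 1); they miss things now and then, are a little off and sometimes report something else, mostly with a low value. They report only what shows in the picture. A call takes as long as a camera call.
- eyes.look_for(name, picture): "bbox" ([left, top, right, bottom] in pixels, round what is visible of it).
The state is a dict: "time": time; "joint_positions": joint angles; "joint_vel": joint speeds; "joint_torque": joint torques, N m; "ee_pos": TCP position; "eef_rot": TCP orientation; "ft_force": force on the tool from outside, world axes, zero at the start; "torque": the same for the moment, N m; "width": finger opening in m; "grip_force": force on a finger pad.
Only numpy, scipy, OpenCV 4.12 (cv2) and the standard library are available. Lean on these libraries where they do the work, as an engineer would, in place of code of your own. Each camera call takes 0.05 s, during which the arm holds its last target. There are 200 camera calls.

## Working session

There is one attempt and no reset: what is moved stays moved. The work goes in short steps, Python scripts to look and compute and a tool call to move; the robot and the scene stay as the last step left them, time stands still between calls to the robot, and variables do not carry over. Pictures are saved under pics/ and viewed, at most 10 in all, crops included, and the job is handed in when it is done.

Besides the shell and the picture viewer there is one more tool, called after "Call:" in YAML: its name, and indented under it one key for each argument. arm_command: Moves the arm, as the interface text tells. Its arguments: {"type":"object","properties":{"steps":{"type":"array","items":{"type":"object","properties":{"rot":{"type":"array","items":{"type":"number"}},"slide":{"type":"array","items":{"type":"number"}},"grip":{"type":"number"}}}},"newtons":{"type":"number"}},"required":["steps"]}

```bash
ls; mkdir -p pics
cat > h.py <<'E'
import numpy as np, cv2
from bench import sensors, eyes, order
def ray(p,u,v):
    K=p["intrinsics"];K=np.array(K);T=np.array(p["pose"])
    d=np.array([(u-K[0,2])/K[0,0],(v-K[1,2])/K[1,1]]);s=d.copy()
    for _ in range(20): s=d/(1+p["k1"]*(s@s))
    return T[:3,3],T[:3,:3]@np.array([s[0],s[1],1])
def at(p,u,v,z):
    o,d=ray(p,u,v); return (o+d*(z-o[2])/d[2])[:3]
def proj(p,X):
    T=np.array(p["pose"]);K=np.array(p["intrinsics"])
    c=T[:3,:3].T@(np.array(X)-T[:3,3]);s=c[:2]/c[2];s=s*(1+p["k1"]*(s@s))
    return K[:2,:2]@s+K[:2,2]
def save(p,n,crop=None,f=1):
    im=np.array(p["pixels"])[:,:,::-1]
    if crop: l,t,r,b=crop; im=im[t:b,l:r]
    cv2.imwrite("pics/"+n,cv2.resize(im,None,fx=f,fy=f,interpolation=cv2.INTER_CUBIC))
E
python3 - <<'E'
from h import *
np.set_printoptions(precision=4,suppress=True)
for c in ("scene","top"):
    p=eyes.camera(c); save(p,c+"0.png",None,1.5)
    print(c,np.array(p["pose"])[:3,3],np.array(p["intrinsics"])[0,0],p["k1"])
    for n in ("vial","gauge","anvil","slide_jaw","lock_lever","lever_knob","lever_pivot","slide_back","syringe","petri_small","coverslip_box"):
        try: print(n,[(np.round(r["bbox"],1).tolist(),round(r["conf"],2)) for r in eyes.look_for(n,p)[:3]])
        except Exception as e: print(n,e)
s=sensors.read_state(); print(s["time"],s["ee_pos"],s["eef_rot"],s["width"])
E
```

```text
pics
scene [0.0841 0.6751 0.7006] 436.5446004288531 -0.12769186610734912
vial [([300.3, 147.6, 315.0, 166.0], 0.47)]
gauge [([190.1, 160.7, 294.8, 227.4], 0.94)]
anvil []
slide_jaw [([243.6, 163.0, 283.1, 191.6], 0.58)]
lock_lever [([264.7, 165.7, 285.1, 175.1], 0.69), ([305.2, 191.4, 333.7, 224.4], 0.25)]
lever_knob [([263.6, 166.7, 287.7, 176.2], 0.49)]
lever_pivot [([241.0, 158.7, 289.1, 190.5], 0.68)]
slide_back []
syringe [([305.4, 191.7, 333.6, 222.6], 0.73), ([263.8, 162.6, 283.8, 176.1], 0.24)]
petri_small [([233.2, 253.7, 257.8, 282.8], 0.92)]
coverslip_box []
top [0.4444 0.0938 1.3145] 457.59313177153246 0.026111507194739546
vial [([337.4, 179.0, 350.4, 186.9], 0.44)]
gauge [([226.0, 141.1, 318.2, 189.5], 0.81), ([160.5, 178.7, 179.1, 201.8], 0.66)]
anvil []
slide_jaw [([275.6, 151.9, 309.7, 181.5], 0.74)]
lock_lever [([302.5, 167.2, 302.8, 183.2], 0.65), ([223.6, 138.1, 319.5, 187.5], 0.45)]
lever_knob [([302.1, 162.9, 304.5, 184.5], 0.43)]
lever_pivot [([297.5, 165.5, 302.1, 182.2], 0.42)]
slide_back [([280.8, 149.2, 309.8, 183.3], 0.97)]
syringe []
petri_small [([193.9, 211.3, 217.1, 224.3], 0.73), ([299.8, 163.5, 305.8, 184.9], 0.34), ([224.6, 141.8, 320.7, 188.8], 0.27)]
coverslip_box [([160.9, 178.8, 181.4, 202.0], 0.59)]
1.2 [ 0.2218 -0.5843  0.2226] [0.9836 0.1804 0.     0.0001] 0.08683643483857612
```

Run:
```python
from h import *
p=eyes.camera("top"); save(p,"t1.png",(215,125,365,235),5.2)
p=eyes.camera("scene"); save(p,"s1.png",(180,130,340,240),5)
```

```text
(no output)
```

View pics/t1.png

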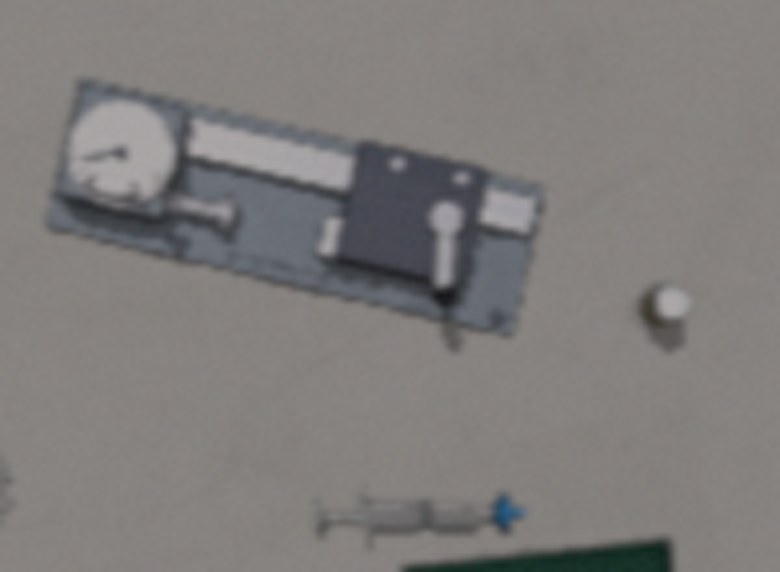

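View pics/s1.png

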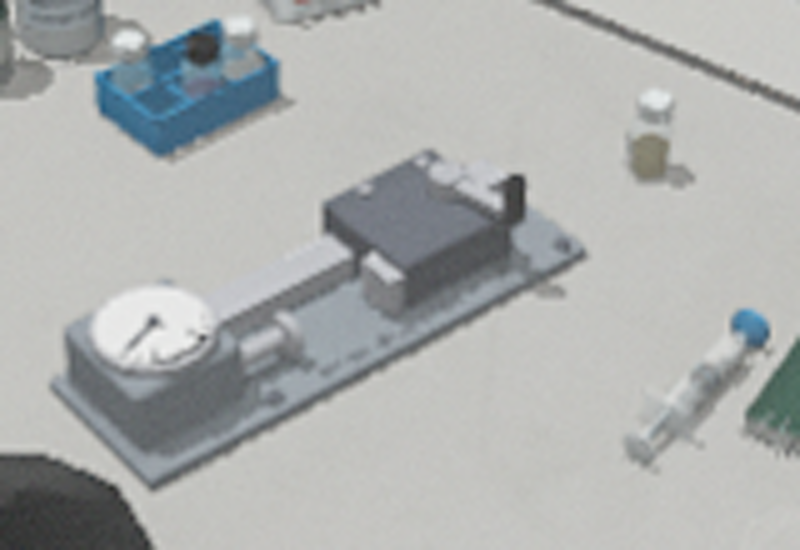

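The top view shows the gauge yawed, with plate corners at crop (75,80), (548,185), (512,335) and (45,228). The slide is at mid-right, the lever is near 0, and the vial cap is at (672,302). The scene view agrees: vial at crop (655,105) to (650,178), with the dial needle clear of the arc.

```bash
cat >> h.py <<'E'
def G(q,X):
    c,s=np.cos(q[2]),np.sin(q[2]);X=np.atleast_2d(X)
    return np.c_[q[0]+c*X[:,0]-s*X[:,1],q[1]+s*X[:,0]+c*X[:,1],X[:,2]]
E
python3 - <<'E'
from h import *
from scipy.optimize import least_squares
np.set_printoptions(precision=4,suppress=True)
t=eyes.camera("top");s=eyes.camera("scene")
T=lambda u,v:(215+u/5.2,125+v/5.2); S=lambda u,v:(180+u/5,130+v/5)
C=np.array([[.045,.12,.008],[.045,-.145,.008],[-.04,-.145,.008],[-.04,.12,.008]])
obs=[(t,T(77,80),C[0]),(t,T(547,185),C[1]),(t,T(512,333),C[2]),(t,T(46,226),C[3]),
     (s,S(52,384),C[0]),(s,S(586,250),C[2]),(s,S(153,483),C[3])]
def f(q): return np.concatenate([proj(p,G(q,X)[0])-o for p,o,X in obs])
r=least_squares(f,[.6,-.03,-.2]); q=r.x; print("gauge",q,np.degrees(q[2])); print(r.fun.reshape(-1,2))
inv=lambda P:(np.array([[np.cos(q[2]),np.sin(q[2])],[-np.sin(q[2]),np.cos(q[2])]])@(np.array(P)[:2]-q[:2]))
for n,p,o,z in [("vcap",t,T(672,302),.047),("vcap",s,S(656,95),.047),("vbase s",s,S(650,172),.0),
  ("slide+y+x",t,T(362,142),.038),("-y+x",t,T(488,168),.038),("-y-x",t,T(462,290),.038),("+y-x",t,T(335,258),.038),
  ("jawtop front",t,T(318,253),.033),("jawtop front",t,T(326,217),.033),("jawscene",s,S(365,262),.033),("jawscene",s,S(406,285),.033),
  ("anvil",t,T(237,215),.022),("pivot",t,T(446,217),.05),("pivot s",s,S(447,175),.05),("knobtop",t,T(443,293),.066),("knobtop s",s,S(515,180),.066),("dial",t,T(123,153),.051),("dial s",s,S(153,330),.051)]:
    P=at(p,*o,z); print(n,P,"gauge",inv(P))
E
```

```text
gauge [ 0.5843  0.0708 -0.2264] -12.969312644574861
[[-0.0152  0.0219]
 [-0.4074  0.0226]
 [ 0.0169  0.4019]
 [-0.6925  0.662 ]
 [-0.6745 -0.7988]
 [ 0.4944 -1.1793]
 [ 0.0668 -0.1616]]
vcap [ 0.5281 -0.1425  0.047 ] gauge [-0.007  -0.2205]
vcap [ 0.5284 -0.1438  0.047 ] gauge [-0.0064 -0.2216]
vbase s [ 0.5254 -0.1408  0.    ] gauge [-0.01   -0.2194]
slide+y+x [0.616  0.0218 0.038 ] gauge [ 0.0418 -0.0406]
-y+x [ 0.6016 -0.0461  0.038 ] gauge [ 0.043 -0.11 ]
-y-x [ 0.5356 -0.0313  0.038 ] gauge [-0.0245 -0.1104]
+y-x [0.5532 0.0369 0.038 ] gauge [-0.0227 -0.04  ]
jawtop front [0.5564 0.0458 0.033 ] gauge [-0.0216 -0.0306]
jawtop front [0.5759 0.0414 0.033 ] gauge [-0.0016 -0.0305]
jawscene [0.5739 0.0426 0.033 ] gauge [-0.0039 -0.0298]
jawscene [0.5483 0.044  0.033 ] gauge [-0.0291 -0.0342]
anvil [0.5784 0.0895 0.022 ] gauge [-0.01    0.0169]
pivot [ 0.5739 -0.022   0.05  ] gauge [ 0.0107 -0.0928]
pivot s [ 0.5708 -0.0185  0.05  ] gauge [ 0.0068 -0.09  ]
knobtop [ 0.5321 -0.0186  0.066 ] gauge [-0.0308 -0.0988]
knobtop s [ 0.5311 -0.0184  0.066 ] gauge [-0.0319 -0.0988]
dial [0.6089 0.1503 0.051 ] gauge [0.0061 0.083 ]
dial s [0.6059 0.1558 0.051 ] gauge [0.002  0.0878]
```

Call:
arm_command:
  steps:
    - {"rot": [0,0,7],"slide": [0.03,0.044,-0.006],"grip": 1}
    - {"rot": [0,0,7],"slide": [0.03,0.044,-0.006],"grip": 1}
    - {"rot": [0,0,7],"slide": [0.03,0.044,-0.006],"grip": 1}
    - {"rot": [0,0,7],"slide": [0.03,0.044,-0.006],"grip": 1}
    - {"rot": [0,0,7],"slide": [0.03,0.044,-0.006],"grip": 1}
    - {"rot": [0,0,7],"slide": [0.03,0.044,-0.006],"grip": 1}
    - {"rot": [0,0,7],"slide": [0.03,0.044,-0.006],"grip": 0.8}
    - {"rot": [0,0,7],"slide": [0.03,0.044,-0.006],"grip": 0.7}
  newtons: 5

```text
time: 2.4
ee_pos: [0.4627, -0.2309, 0.1747]
eef_rot: [0.783, 0.623, 0.0, 0.0]
ft_force: [-0.0, -0.5, 0.7]
width: 0.0744
grip_force: 0.0
```

Call:
arm_command:
  steps:
    - {"slide": [0.0162,0.022,-0.014],"grip": 0.7}
    - {"slide": [0.0162,0.022,-0.014],"grip": 0.7}
    - {"slide": [0.0162,0.022,-0.014],"grip": 0.7}
    - {"slide": [0.0162,0.022,-0.0137],"grip": 0.7}
    - {"slide": [0,0,-0.02],"grip": 0.7}
    - {"slide": [0,0,-0.02],"grip": 0.7}
    - {"slide": [0,0,0],"grip": 0.7}
    - {"slide": [0,0,0],"grip": 0.7}

```text
schema error: expected keys rot, slide, grip
```

Run:
```python
from h import *
p=eyes.camera("scene"); save(p,"s2.png",(250,80,370,200),5)
print(sensors.read_state()["ee_pos"], proj(p,[.5275,-.1427,.047]))
```

```text
[ 0.46631154 -0.22340317  0.17417142] [311.27216626 149.3091526 ]
```

View pics/s2.png

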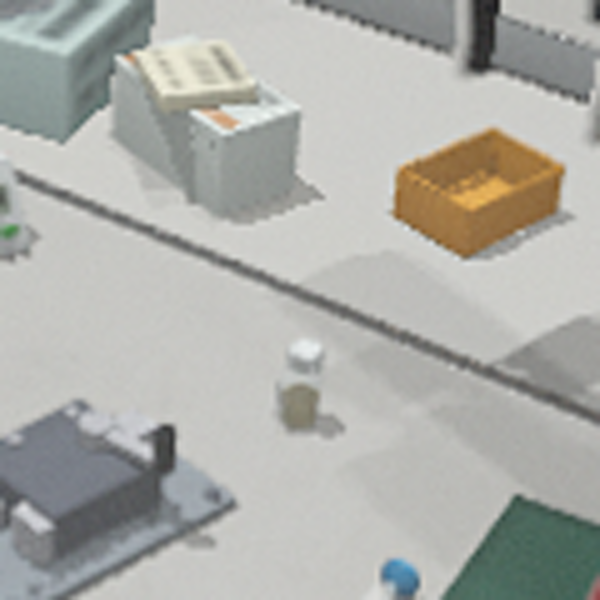

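The move was refused because a row had no "rot". The picture shows the vial still standing, with its cap at crop (303,352), which is pixel (310.6,150.4) against a predicted (311.3,149.3).

Call:
arm_command:
  steps:
    - {"rot": [0,0,0],"slide": [0.0162,0.022,-0.014],"grip": 0.7}
    - {"rot": [0,0,0],"slide": [0.0162,0.022,-0.014],"grip": 0.7}
    - {"rot": [0,0,0],"slide": [0.0162,0.022,-0.014],"grip": 0.7}
    - {"rot": [0,0,0],"slide": [0.0162,0.022,-0.0137],"grip": 0.7}
    - {"rot": [0,0,0],"slide": [0,0,-0.02],"grip": 0.7}
    - {"rot": [0,0,0],"slide": [0,0,-0.02],"grip": 0.7}
    - {"rot": [0,0,0],"slide": [0,0,0],"grip": 0.7}
    - {"rot": [0,0,0],"slide": [0,0,0],"grip": 0.7}

```text
time: 3.45
ee_pos: [0.527, -0.1446, 0.0797]
eef_rot: [0.784, 0.621, 0.0, 0.0]
ft_force: [0.5, -0.0, 0.5]
width: 0.061
grip_force: 0.0
```

Call:
arm_command:
  steps:
    - {"rot": [0,0,0],"slide": [0.0005,0.002,-0.016],"grip": 0.7}
    - {"rot": [0,0,0],"slide": [0,0,-0.016],"grip": 0.7}
    - {"rot": [0,0,0],"slide": [0,0,-0.014],"grip": 0.7}
    - {"rot": [0,0,0],"slide": [0,0,-0.0095],"grip": 0.7}
    - {"rot": [0,0,0],"slide": [0,0,0],"grip": 0.5}
    - {"rot": [0,0,0],"slide": [0,0,0],"grip": 0.35}
    - {"rot": [0,0,0],"slide": [0,0,0],"grip": 0.2}
    - {"rot": [0,0,0],"slide": [0,0,0],"grip": 0.1}
  newtons: 5

```text
time: 4.45
ee_pos: [0.5274, -0.1424, 0.0237]
eef_rot: [0.784, 0.621, 0.0, 0.0]
ft_force: [0.6, -0.3, 0.5]
width: 0.0287
grip_force: 0.0
```

Call:
arm_command:
  steps:
    - {"rot": [0,0,0],"slide": [0,0,0],"grip": 0.1}
    - {"rot": [0,0,0],"slide": [0,0,0],"grip": 0.1}
    - {"rot": [0,0,0],"slide": [0,0,0],"grip": 0.1}
    - {"rot": [0,0,0],"slide": [0,0,0],"grip": 0.1}
    - {"rot": [0,0,0],"slide": [0,0,0],"grip": 0.1}
    - {"rot": [0,0,0],"slide": [0,0,0],"grip": 0.1}
    - {"rot": [0,0,0],"slide": [0,0,0],"grip": 0.1}
    - {"rot": [0,0,0],"slide": [0,0,0],"grip": 0.1}

```text
time: 5.45
ee_pos: [0.5273, -0.1424, 0.0235]
eef_rot: [0.784, 0.621, 0.0, 0.0]
ft_force: [1.7, -0.4, 2.0]
width: 0.0214
grip_force: 5.0
```

Call:
arm_command:
  steps:
    - {"rot": [0,0,0],"slide": [0,0,0.01],"grip": 0.1}
    - {"rot": [0,0,0],"slide": [0,0,0.025],"grip": 0.1}
    - {"rot": [0,0,0],"slide": [0,0,0.03],"grip": 0.1}
    - {"rot": [0,0,0],"slide": [0.002,0.01,0.015],"grip": 0.1}
    - {"rot": [0,0,0],"slide": [0.0044,0.022,0],"grip": 0.1}
    - {"rot": [0,0,0],"slide": [0.007,0.033,0],"grip": 0.1}
    - {"rot": [0,0,0],"slide": [0.007,0.033,0],"grip": 0.1}
    - {"rot": [0,0,0],"slide": [0.007,0.033,0],"grip": 0.1}

```text
time: 6.45
ee_pos: [0.5543, -0.0095, 0.1031]
eef_rot: [0.784, 0.621, -0.0, -0.0]
ft_force: [1.0, 0.7, 0.6]
width: 0.0213
grip_force: 5.0
```

Call:
arm_command:
  steps:
    - {"rot": [0,0,0],"slide": [0.007,0.033,0],"grip": 0.1}
    - {"rot": [0,0,0],"slide": [0.006,0.03,0],"grip": 0.1}
    - {"rot": [0,0,0],"slide": [0.003,0.015,0],"grip": 0.1}
    - {"rot": [0,0,0],"slide": [0.001,0.003,0],"grip": 0.1}
    - {"rot": [0,0,0],"slide": [0,0,0],"grip": 0.1}
    - {"rot": [0,0,0],"slide": [0,0,0],"grip": 0.1}
    - {"rot": [0,0,0],"slide": [0,0,0],"grip": 0.1}
    - {"rot": [0,0,0],"slide": [0,0,0],"grip": 0.1}

```text
time: 7.45
ee_pos: [0.5715, 0.0692, 0.1034]
eef_rot: [0.784, 0.621, 0.0, 0.0]
ft_force: [-1.0, 0.7, 0.6]
width: 0.021
grip_force: 5.0
```

Run:
```python
from h import *
p=eyes.camera("scene"); save(p,"s3.png",(180,90,310,240),4)
s=sensors.read_state();print(s["ee_pos"],s["ft_force"],s["width"])
```

```text
[0.57154957 0.0693979  0.10341175] [-0.32103669  0.32996537  0.03215934] 0.0215064731803495
```

View pics/s3.png

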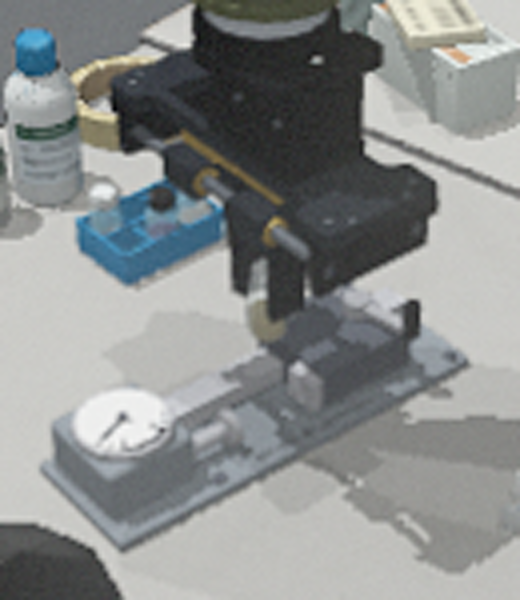

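The vial hangs upright between the fingers, bottom at crop (267,330), above the gap between the anvil (225,425) and the jaw (305,385).

Call:
arm_command:
  steps:
    - {"rot": [0,0,0],"slide": [0,0,-0.015],"grip": 0.1}
    - {"rot": [0,0,0],"slide": [0,0,-0.02],"grip": 0.1}
    - {"rot": [0,0,0],"slide": [0,0,-0.015],"grip": 0.1}
    - {"rot": [0,0,0],"slide": [0,0,-0.01],"grip": 0.1}
    - {"rot": [0,0,0],"slide": [0,0,-0.006],"grip": 0.1}
    - {"rot": [0,0,0],"slide": [0,0,-0.003],"grip": 0.1}
    - {"rot": [0,0,0],"slide": [0,0,0],"grip": 0.1}
    - {"rot": [0,0,0],"slide": [0,0,0],"grip": 0.1}

```text
time: 8.5
ee_pos: [0.5719, 0.0697, 0.0348]
eef_rot: [0.784, 0.621, 0.0, 0.0]
ft_force: [0.3, 0.0, -0.2]
width: 0.0212
grip_force: 5.0
```

Run:
```python
from h import *
p=eyes.camera("scene"); save(p,"s4.png",(185,120,305,230),5)
s=sensors.read_state();print(s["ee_pos"],s["ft_force"],s["width"])
```

```text
[0.57182877 0.06969469 0.03480046] [-0.84183411  0.07342151 -0.40049286] 0.0211452207808432
```

View pics/s4.png

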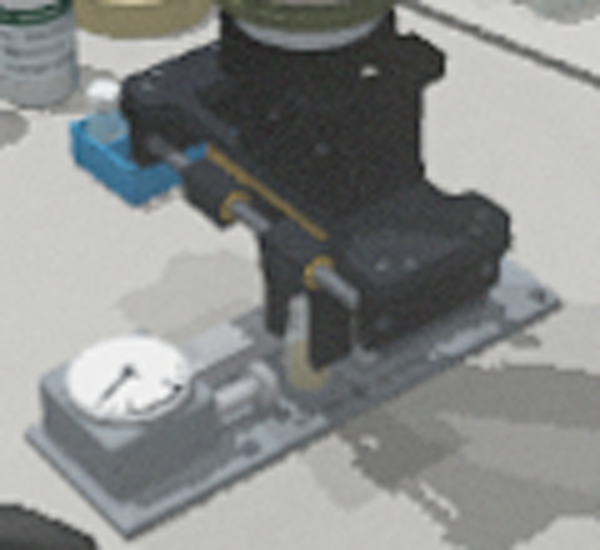

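The vial hangs about 3 mm above the plate, at crop (308,380), clear of the anvil at (265,385). I'll lower it and release.

Call:
arm_command:
  steps:
    - {"rot": [0,0,0],"slide": [0,0,-0.002],"grip": 0.1}
    - {"rot": [0,0,0],"slide": [0,0,-0.0014],"grip": 0.1}
    - {"rot": [0,0,0],"slide": [0,0,0],"grip": 0.1}
    - {"rot": [0,0,0],"slide": [0,0,0],"grip": 0.26}
    - {"rot": [0,0,0],"slide": [0,0,0],"grip": 0.3}
    - {"rot": [0,0,0],"slide": [0,0,0],"grip": 0.4}
    - {"rot": [0,0,0],"slide": [0,0,0],"grip": 0.5}
    - {"rot": [0,0,0],"slide": [0,0,0],"grip": 0.5}

```text
time: 9.55
ee_pos: [0.5715, 0.0697, 0.0309]
eef_rot: [0.784, 0.621, -0.0, -0.0]
ft_force: [-0.6, 0.2, 0.2]
width: 0.0421
grip_force: 0.0
```

Call:
arm_command:
  steps:
    - {"rot": [0,0,0],"slide": [0,0,0],"grip": 0.5}
    - {"rot": [0,0,0],"slide": [0,0,0.01],"grip": 0.5}
    - {"rot": [0,0,0],"slide": [0,0,0.025],"grip": 0.5}
    - {"rot": [0,0,0],"slide": [0,0,0.035],"grip": 0.3}
    - {"rot": [0,0,0],"slide": [0,0,0.03],"grip": 0.1}
    - {"rot": [0,0,0],"slide": [-0.01,-0.04,0],"grip": 0}
    - {"rot": [0,0,0],"slide": [-0.01,-0.05,0],"grip": 0}
    - {"rot": [0,0,0],"slide": [-0.01,-0.05,0],"grip": 0}

```text
time: 10.55
ee_pos: [0.5413, -0.0716, 0.1319]
eef_rot: [0.784, 0.621, 0.0, 0.0]
ft_force: [-0.1, -1.0, -1.0]
width: 0.0035
grip_force: 0.0
```

Call:
arm_command:
  steps:
    - {"rot": [0,0,0],"slide": [0.01,0.002,0],"grip": 0}
    - {"rot": [0,0,0],"slide": [0.01,0.002,0],"grip": 0}
    - {"rot": [0,0,0],"slide": [0,0,-0.02],"grip": 0}
    - {"rot": [0,0,0],"slide": [0,0,-0.025],"grip": 0}
    - {"rot": [0,0,0],"slide": [0,0,-0.01],"grip": 0}
    - {"rot": [0,0,0],"slide": [0,0,0],"grip": 0}
    - {"rot": [0,0,0],"slide": [0,0,0],"grip": 0}
    - {"rot": [0,0,0],"slide": [0,0,0],"grip": 0}

```text
time: 11.55
ee_pos: [0.5621, -0.0663, 0.0769]
eef_rot: [0.784, 0.621, 0.001, 0.001]
ft_force: [-0.2, -0.3, 0.7]
width: 0.0005
grip_force: 0.0
```

Run:
```python
from h import *
p=eyes.camera("scene")
a=np.array(p["pixels"])[120:230,185:305,::-1]
t=eyes.camera("top"); b=np.array(t["pixels"])[130:200,215:335,::-1]
z=lambda i:cv2.resize(i,None,fx=4.4,fy=4.4,interpolation=cv2.INTER_CUBIC)
im=np.vstack([z(b)[:,:],z(a)[110:,:]]); print(im.shape)
cv2.imwrite("pics/s5.png",im[:600] if im.shape[0]<=600 else cv2.resize(im,None,fx=600/im.shape[0],fy=600/im.shape[0]))
s=sensors.read_state();print(s["ee_pos"],s["ft_force"],s["width"])
```

```text
(682, 528, 3)
[ 0.56186797 -0.06639537  0.0765587 ] [-0.23230102  0.12226828 -0.65229419] 0.00027111215043409
```

View pics/s5.png

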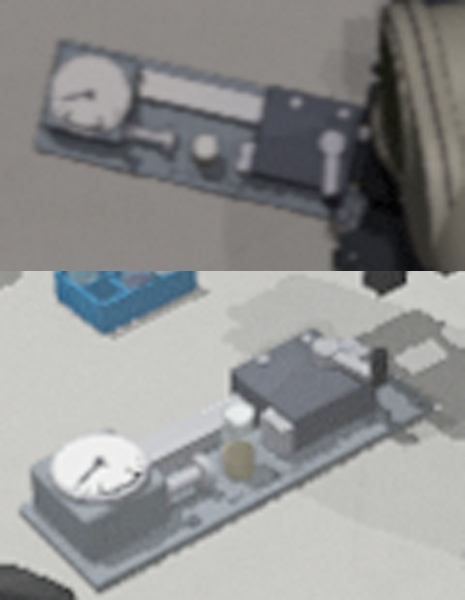

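The vial stands upright on the centre line between anvil and jaw: top view cap at (205,150), anvil at (170,140), jaw at (248,157). The dial is unchanged. Next I lower the shut fingers behind the slide.

Call:
arm_command:
  steps:
    - {"rot": [0,0,0],"slide": [0,0,-0.02],"grip": 0}
    - {"rot": [0,0,0],"slide": [0,0,-0.02],"grip": 0}
    - {"rot": [0,0,0],"slide": [0,0,-0.009],"grip": 0}
    - {"rot": [0,0,0],"slide": [0,0,0],"grip": 0}
    - {"rot": [0,0,0],"slide": [0.0011,0.0049,0],"grip": 0}
    - {"rot": [0,0,0],"slide": [0.0011,0.0049,0],"grip": 0}
    - {"rot": [0,0,0],"slide": [0,0,0],"grip": 0}
    - {"rot": [0,0,0],"slide": [0,0,0],"grip": 0}

```text
time: 12.65
ee_pos: [0.5638, -0.0566, 0.0272]
eef_rot: [0.784, 0.621, 0.0, 0.0]
ft_force: [-0.4, 0.7, -0.5]
width: 0.0003
grip_force: 0.0
```

Call:
arm_command:
  steps:
    - {"rot": [0,0,0],"slide": [0.0007,0.003,0],"grip": 0}
    - {"rot": [0,0,0],"slide": [0.0007,0.003,0],"grip": 0}
    - {"rot": [0,0,0],"slide": [0.0007,0.003,0],"grip": 0}
    - {"rot": [0,0,0],"slide": [0.0007,0.003,0],"grip": 0}
    - {"rot": [0,0,0],"slide": [0.0007,0.003,0],"grip": 0}
    - {"rot": [0,0,0],"slide": [0.0007,0.003,0],"grip": 0}
    - {"rot": [0,0,0],"slide": [0.0007,0.003,0],"grip": 0}
    - {"rot": [0,0,0],"slide": [0,0,0],"grip": 0}

```text
time: 13.65
ee_pos: [0.5684, -0.0367, 0.027]
eef_rot: [0.784, 0.621, -0.001, 0.0]
ft_force: [-2.1, -4.8, 1.6]
width: 0.0007
grip_force: 2.5
```

```bash
cat > dial.py <<'E'
from h import *
s=eyes.camera("scene"); a=np.array(s["pixels"])[120:230,185:305,::-1]
t=eyes.camera("top"); b=np.array(t["pixels"])[135:185,220:300,::-1]
import sys
z=lambda i,f:cv2.resize(i,None,fx=f,fy=f,interpolation=cv2.INTER_CUBIC)
B=z(b,6.5); A=z(a[10:65],520/120)
d=z(np.array(s["pixels"])[180:212,190:230,::-1],6)
out=np.zeros((600,800,3),np.uint8); out[:325,:520]=B; out[325:325+A.shape[0],:520]=A; out[:d.shape[0],540:780]=d
cv2.imwrite("pics/"+sys.argv[1],out)
q=sensors.read_state();print(q["time"],q["ee_pos"],q["ft_force"])
E
python3 dial.py d1.png
```

```text
13.75 [ 0.56840857 -0.03674072  0.0269591 ] [-1.08785989 -5.22420532  2.05260068]
```

View pics/d1.png

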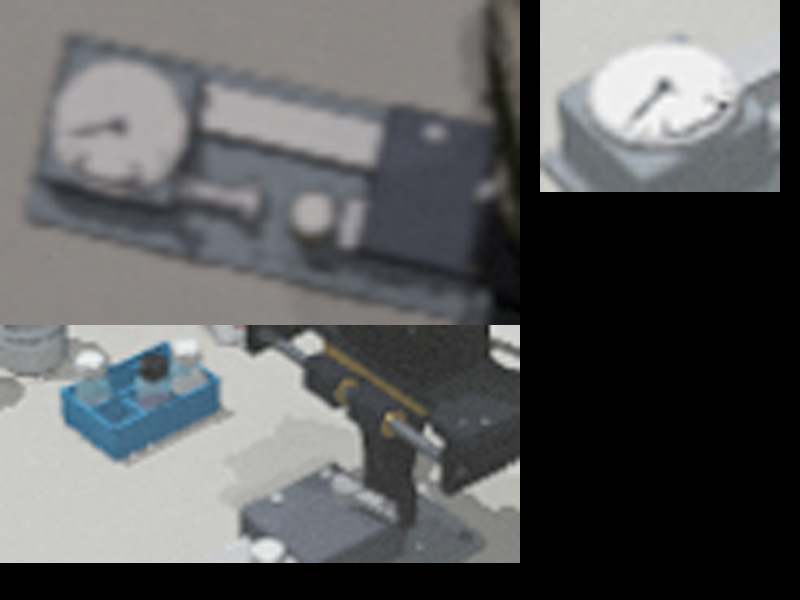

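The slide is moving at about 5.5 N. In the top crop the jaw is at (340,225), the vial at (312,217) and the anvil face at (262,200), so the gap is about 31 mm. The needle is still at rest. I'll push further in small steps.

Call:
arm_command:
  steps:
    - {"rot": [0,0,0],"slide": [0.0003,0.0015,0],"grip": 0}
    - {"rot": [0,0,0],"slide": [0.0003,0.0015,0],"grip": 0}
    - {"rot": [0,0,0],"slide": [0.0003,0.0015,0],"grip": 0}
    - {"rot": [0,0,0],"slide": [0.0003,0.0015,0],"grip": 0}
    - {"rot": [0,0,0],"slide": [0.0003,0.0015,0],"grip": 0}
    - {"rot": [0,0,0],"slide": [0.0003,0.0015,0],"grip": 0}
    - {"rot": [0,0,0],"slide": [0,0,0],"grip": 0}
    - {"rot": [0,0,0],"slide": [0,0,0],"grip": 0}

```text
time: 14.75
ee_pos: [0.5705, -0.0279, 0.027]
eef_rot: [0.784, 0.621, -0.0, 0.001]
ft_force: [-0.3, -5.9, 0.5]
width: 0.0005
grip_force: 2.7
```

```bash
python3 dial.py d2.png
```

```text
14.85 [ 0.57048586 -0.02787672  0.02699504] [-0.15743188 -5.39483736  0.22696254]
```

View pics/d2.png

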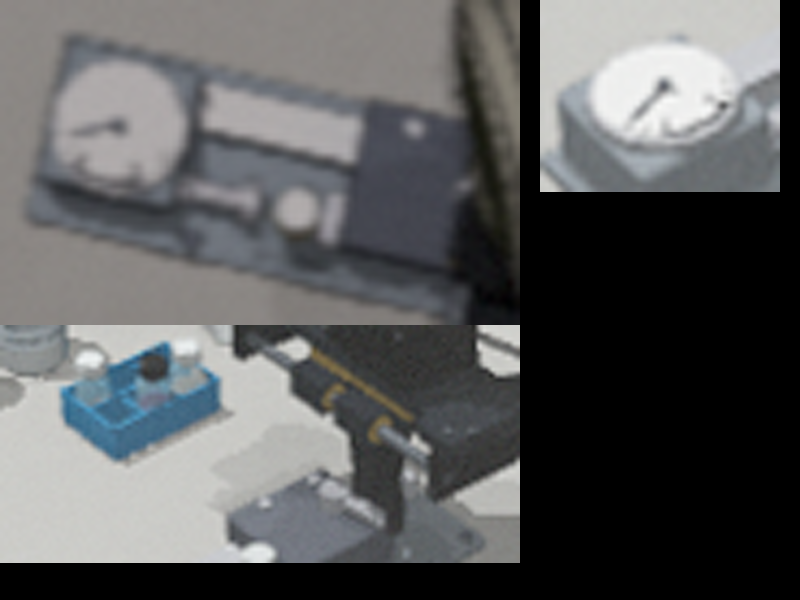

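The vial (297,212) now touches the jaw at (325,222), with about 4 mm left to the anvil at (262,198), and the needle is at rest. From here I'll read the needle angle by code.

```bash
cat > needle.py <<'E'
from h import *
np.set_printoptions(precision=2,suppress=True,linewidth=200)
import sys
out={}
for c,px in (("scene",(210.7,194.5)),("top",(238.15,154.5))):
    p=eyes.camera(c); g=255-cv2.cvtColor(np.array(p["pixels"]),cv2.COLOR_RGB2GRAY).astype(np.float32)
    C=at(p,*px,.051); th=np.radians(np.arange(0,360,3))
    def prof(rs):
        uv=np.array([[proj(p,C+[r*np.cos(a),r*np.sin(a),0]) for a in th] for r in rs]).astype(np.float32)
        return cv2.remap(g,uv[...,0],uv[...,1],cv2.INTER_LINEAR).mean(0)
    n=prof([.009,.011,.013,.015]); w=n-np.median(n); w[w<.4*w.max()]=0
    print(c,C[:2],"needle deg",np.degrees(np.angle((w*np.exp(1j*th)).sum()))%360,"peak",w.max())
    if len(sys.argv)>1: print("arc",np.c_[np.degrees(th),prof([.021,.0225,.024])-np.median(n)].astype(int)[20:,:].tolist())
q=sensors.read_state();print(q["time"],q["ee_pos"],q["ft_force"])
E
python3 needle.py a
```

```text
scene [0.61 0.15] needle deg 89.01379730895528 peak 70.26184
arc [[59, 0], [63, 0], [66, 0], [69, -1], [72, 0], [75, -1], [78, -1], [81, 0], [84, 3], [87, 9], [90, 20], [93, 29], [96, 31], [99, 23], [102, 11], [105, 6], [108, 11], [111, 19], [114, 17], [117, 12], [119, 8], [123, 9], [126, 31], [129, 49], [132, 54], [135, 53], [138, 42], [141, 34], [144, 33], [147, 39], [150, 48], [153, 56], [156, 58], [159, 53], [162, 55], [165, 59], [168, 60], [171, 51], [174, 48], [177, 53], [180, 55], [183, 50], [186, 53], [189, 64], [192, 83], [195, 98], [198, 96], [201, 65], [204, 34], [207, 23], [210, 25], [213, 26], [216, 24], [219, 18], [222, 12], [225, 13], [228, 15], [230, 17], [234, 15], [237, 13], [239, 10], [243, 8], [246, 6], [248, 4], [252, 3], [255, 3], [258, 2], [261, 1], [264, 2], [267, 3], [270, 4], [273, 4], [276, 3], [279, 3], [282, 2], [285, 0], [288, 0], [291, 0], [294, 0], [297, 0], [300, 1], [303, 1], [306, 1], [309, 0], [312, 0], [315, 0], [318, 0], [321, 0], [324, 0], [327, -1], [330, 0], [333, 1], [336, 1], [339, 1], [342, 0], [345, 0], [348, 0], [351, 0], [354, 0], [357, 
[... 456 characters left out ...]
2], [174, 55], [177, 57], [180, 60], [183, 63], [186, 66], [189, 68], [192, 68], [195, 64], [198, 57], [201, 49], [204, 38], [207, 26], [210, 17], [213, 13], [216, 10], [219, 10], [222, 10], [225, 13], [228, 15], [230, 17], [234, 19], [237, 20], [239, 19], [243, 16], [246, 13], [248, 10], [252, 7], [255, 5], [258, 4], [261, 3], [264, 3], [267, 2], [270, 1], [273, 1], [276, 1], [279, 0], [282, 1], [285, 1], [288, 2], [291, 3], [294, 2], [297, 2], [300, 2], [303, 1], [306, 1], [309, 1], [312, 0], [315, 0], [318, 0], [321, 0], [324, 0], [327, 0], [330, 0], [333, 0], [336, 0], [339, -1], [342, -1], [345, -1], [348, -1], [351, -1], [354, 0], [357, 0]]
14.95 [ 0.57 -0.03  0.03] [-0.07 -6.19 -0.29]
```

Call:
arm_command:
  steps:
    - {"rot": [0,0,0],"slide": [0.0002,0.001,0],"grip": 0}
    - {"rot": [0,0,0],"slide": [0.0002,0.001,0],"grip": 0}
    - {"rot": [0,0,0],"slide": [0.0002,0.001,0],"grip": 0}
    - {"rot": [0,0,0],"slide": [0.0002,0.001,0],"grip": 0}
    - {"rot": [0,0,0],"slide": [0.0002,0.001,0],"grip": 0}
    - {"rot": [0,0,0],"slide": [0.0002,0.001,0],"grip": 0}
    - {"rot": [0,0,0],"slide": [0,0,0],"grip": 0}
    - {"rot": [0,0,0],"slide": [0,0,0],"grip": 0}

```text
time: 15.95
ee_pos: [0.5719, -0.0221, 0.027]
eef_rot: [0.784, 0.621, -0.0, 0.001]
ft_force: [1.0, -5.7, 0.6]
width: 0.0004
grip_force: 2.8
```

```bash
python3 needle.py
```

```text
scene [0.61 0.15] needle deg 88.95189438291533 peak 70.842285
top [0.61 0.15] needle deg 89.86895914878006 peak 36.955933
16.05 [ 0.57 -0.02  0.03] [ 0.46 -6.15  0.41]
```

Call:
arm_command:
  steps:
    - {"rot": [0,0,0],"slide": [0.0002,0.0008,0],"grip": 0}
    - {"rot": [0,0,0],"slide": [0.0002,0.0008,0],"grip": 0}
    - {"rot": [0,0,0],"slide": [0.0001,0.0007,0],"grip": 0}
    - {"rot": [0,0,0],"slide": [0.0002,0.0007,0],"grip": 0}
    - {"rot": [0,0,0],"slide": [0,0,0],"grip": 0}
    - {"rot": [0,0,0],"slide": [0,0,0],"grip": 0}
    - {"rot": [0,0,0],"slide": [0,0,0],"grip": 0}
    - {"rot": [0,0,0],"slide": [0,0,0],"grip": 0}

```text
time: 17.05
ee_pos: [0.5725, -0.0195, 0.027]
eef_rot: [0.784, 0.62, -0.001, 0.001]
ft_force: [0.5, -6.6, 0.8]
width: 0.0004
grip_force: 3.3
```

```bash
python3 needle.py
```

```text
scene [0.61 0.15] needle deg 118.70248260832295 peak 54.434326
top [0.61 0.15] needle deg 114.14525992454675 peak 37.57959
17.15 [ 0.57 -0.02  0.03] [-0.9  -6.85  0.43]
```

Call:
arm_command:
  steps:
    - {"rot": [0,0,0],"slide": [0.0002,0.0007,0],"grip": 0}
    - {"rot": [0,0,0],"slide": [0.0001,0.0006,0],"grip": 0}
    - {"rot": [0,0,0],"slide": [0.0001,0.0006,0],"grip": 0}
    - {"rot": [0,0,0],"slide": [0.0001,0.0005,0],"grip": 0}
    - {"rot": [0,0,0],"slide": [0,0,0],"grip": 0}
    - {"rot": [0,0,0],"slide": [0,0,0],"grip": 0}
    - {"rot": [0,0,0],"slide": [0,0,0],"grip": 0}
    - {"rot": [0,0,0],"slide": [0,0,0],"grip": 0}

```text
time: 18.15
ee_pos: [0.573, -0.0175, 0.027]
eef_rot: [0.784, 0.62, -0.001, 0.001]
ft_force: [-0.1, -7.9, 0.8]
width: 0.0006
grip_force: 3.9
```

```bash
python3 needle.py
```

```text
scene [0.61 0.15] needle deg 155.28869191212445 peak 48.24646
top [0.61 0.15] needle deg 148.94862544462214 peak 30.204102
18.25 [ 0.57 -0.02  0.03] [ 0.3  -8.43  1.25]
```

The needle is at about 152°, inside the arc (126° to 198°), which is about 3.5 mm of travel. I'll back off and raise the gripper.

Call:
arm_command:
  steps:
    - {"rot": [0,0,0],"slide": [-0.001,-0.005,0],"grip": 0}
    - {"rot": [0,0,0],"slide": [-0.0023,-0.01,0],"grip": 0}
    - {"rot": [0,0,0],"slide": [-0.0023,-0.01,0.01],"grip": 0}
    - {"rot": [0,0,0],"slide": [0,-0.02,0.03],"grip": 0}
    - {"rot": [0,0,0],"slide": [-0.02,-0.02,0.04],"grip": 0}
    - {"rot": [0,0,0],"slide": [-0.04,-0.03,0.02],"grip": 0}
    - {"rot": [0,0,0],"slide": [-0.04,-0.02,0],"grip": 0}
    - {"rot": [0,0,0],"slide": [0,0,0],"grip": 0}

```text
time: 19.25
ee_pos: [0.4649, -0.1328, 0.1278]
eef_rot: [0.785, 0.619, -0.001, 0.001]
ft_force: [0.2, -0.1, -0.3]
width: 0.0007
grip_force: 0.0
```

```bash
python3 needle.py
python3 - <<'E'
from h import *
s=eyes.camera("scene"); t=eyes.camera("top")
a=np.array(s["pixels"])[155:230,185:305,::-1]; b=np.array(t["pixels"])[130:195,220:320,::-1]
z=lambda i,f:cv2.resize(i,None,fx=f,fy=f,interpolation=cv2.INTER_CUBIC)
B=z(b,5);A=z(a,3.5); out=np.zeros((600,500,3),np.uint8); out[:325]=B; out[325:325+A.shape[0],:420]=A
cv2.imwrite("pics/l1.png",out)
for n in("lever_knob","lock_lever","lever_pivot","slide_back"):
    for c,p in(("s",s),("t",t)): print(n,c,[(np.round(r["bbox"],1).tolist(),round(r["conf"],2)) for r in eyes.look_for(n,p)[:1]])
print(sensors.read_state()["ee_pos"])
E
```

```text
scene [0.61 0.15] needle deg 155.26513020433205 peak 48.016846
top [0.61 0.15] needle deg 148.80773189150867 peak 31.35791
19.35 [ 0.47 -0.13  0.13] [-0.04 -0.52  0.6 ]
lever_knob s []
lever_knob t [([289.6, 162.5, 292.5, 170.7], 0.39)]
lock_lever s [([254.9, 171.9, 274.2, 176.9], 0.45)]
lock_lever t [([286.6, 161.4, 292.7, 180.6], 0.49)]
lever_pivot s [([254.7, 168.5, 275.8, 180.2], 0.68)]
lever_pivot t [([285.8, 162.9, 293.0, 181.2], 0.42)]
slide_back s [([232.2, 168.5, 274.9, 197.2], 0.92)]
slide_back t [([265.2, 149.1, 298.1, 180.8], 0.76)]
[ 0.46738004 -0.12986508  0.12685288]
```

View pics/l1.png

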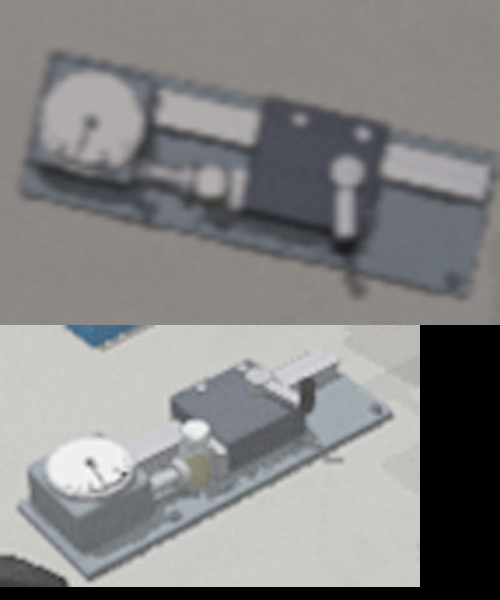

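The vial stands upright between the jaws and the needle is inside the arc. In the top crop the lever pivot is at (347,172) and the knob at (344,242); in the scene view the knob's top is at (308,380).

Run:
```python
from h import *
np.set_printoptions(precision=4,suppress=True)
s=eyes.camera("scene"); t=eyes.camera("top"); q=np.array([.5843,.0708,-.2264]);c,sn=np.cos(q[2]),np.sin(q[2])
g=lambda P:np.array([[c,sn],[-sn,c]])@(P[:2]-q[:2])
T=lambda u,v:(220+u/5,130+v/5); S=lambda u,v:(185+u/3.5,155+(v-325)/3.5)
for n,p,o,z in [("piv t",t,T(347,171),.05),("piv s",s,S(259,377),.05),("knob t",t,T(344,243),.066),("knob t mid",t,T(344,243),.056),("knob s top",s,S(308,380),.066),("knob s mid",s,S(308,395),.054),
 ("back",t,T(386,125),.038),("back",t,T(367,240),.038),("jaw",t,T(243,170),.033),("vial",t,T(211,182),.055)]:
    P=at(p,*o,z);print(n,P,g(P))
print(sensors.read_state()["joint_positions"])
```

```text
piv t [0.5811 0.0095 0.05  ] [ 0.0106 -0.0605]
piv s [0.579  0.0126 0.05  ] [ 0.008  -0.0579]
knob t [0.5398 0.0125 0.066 ] [-0.0303 -0.0668]
knob t mid [0.5405 0.0119 0.056 ] [-0.0294 -0.0672]
knob s top [0.5391 0.0111 0.066 ] [-0.0306 -0.0683]
knob s mid [0.5381 0.0117 0.054 ] [-0.0317 -0.0679]
back [ 0.6082 -0.0134  0.038 ] [ 0.0422 -0.0767]
back [ 0.5435 -0.0022  0.038 ] [-0.0233 -0.0803]
jaw [0.5838 0.0669 0.033 ] [ 0.0003 -0.0039]
vial [0.5748 0.0851 0.055 ] [-0.0125  0.0118]
[ 0.6891  0.1457 -0.5448  1.9165  0.0843  1.1018 -0.1196]
```

Call:
arm_command:
  steps:
    - {"rot": [0,0,0],"slide": [0.008,0.018,0],"grip": 0}
    - {"rot": [0,0,0],"slide": [0.017,0.04,0],"grip": 0}
    - {"rot": [0,0,0],"slide": [0.02,0.045,0],"grip": 0}
    - {"rot": [0,0,0],"slide": [0.02,0.045,0],"grip": 0}
    - {"rot": [0,0,0],"slide": [0.0085,0.02,0],"grip": 0}
    - {"rot": [0,0,0],"slide": [0,0,-0.02],"grip": 0}
    - {"rot": [0,0,0],"slide": [0,0,-0.01],"grip": 0}
    - {"rot": [0,0,0],"slide": [0,0,0],"grip": 0}

```text
time: 20.95
ee_pos: [0.5402, 0.0374, 0.0963]
eef_rot: [0.784, 0.621, -0.001, -0.0]
ft_force: [-0.9, 0.2, 0.1]
width: 0.0007
grip_force: 0.0
```

Call:
arm_command:
  steps:
    - {"rot": [0,0,0],"slide": [0,0,-0.02],"grip": 0}
    - {"rot": [0,0,0],"slide": [0,0,-0.016],"grip": 0}
    - {"rot": [0,0,0],"slide": [0,0,-0.008],"grip": 0}
    - {"rot": [0,0,0],"slide": [0,0,0],"grip": 0}
    - {"rot": [0,0,0],"slide": [-0.0011,-0.0049,0],"grip": 0}
    - {"rot": [0,0,0],"slide": [-0.0007,-0.0029,0],"grip": 0}
    - {"rot": [0,0,0],"slide": [0,0,0],"grip": 0}
    - {"rot": [0,0,0],"slide": [0,0,0],"grip": 0}

```text
time: 21.95
ee_pos: [0.539, 0.0301, 0.0532]
eef_rot: [0.784, 0.621, 0.0, 0.0]
ft_force: [-0.1, 0.0, 0.1]
width: 0.0005
grip_force: 0.0
```

Call:
arm_command:
  steps:
    - {"rot": [0,0,0],"slide": [-0.0004,-0.0019,0],"grip": 0}
    - {"rot": [0,0,0],"slide": [0.0001,-0.0041,0],"grip": 0}
    - {"rot": [0,0,0],"slide": [0.0001,-0.0041,0],"grip": 0}
    - {"rot": [0,0,0],"slide": [0.0022,-0.0082,0],"grip": 0}
    - {"rot": [0,0,0],"slide": [0.0039,-0.0076,0],"grip": 0}
    - {"rot": [0,0,0],"slide": [0.0069,-0.008,0],"grip": 0}
    - {"rot": [0,0,0],"slide": [0,0,0],"grip": 0}
    - {"rot": [0,0,0],"slide": [0,0,0],"grip": 0}

```text
time: 22.95
ee_pos: [0.5517, -0.0038, 0.0529]
eef_rot: [0.784, 0.621, -0.0, -0.0]
ft_force: [-0.1, -0.4, 0.4]
width: 0.0007
grip_force: 0.0
```

```bash
python3 needle.py
python3 - <<'E'
from h import *
np.set_printoptions(precision=4,suppress=True)
c,sn=np.cos(-.2264),np.sin(-.2264)
P=np.array(sensors.read_state()["ee_pos"]);print(P,np.array([[c,sn],[-sn,c]])@(P[:2]-[.5843,.0708]))
E
```

```text
scene [0.61 0.15] needle deg 152.33783720998517 peak 47.558838
top [0.61 0.15] needle deg 147.10377862603568 peak 33.980225
23.05 [ 0.55 -0.    0.05] [-0.44 -0.64  0.34]
[ 0.5516 -0.0036  0.0529] [-0.0152 -0.0799]
```

Call:
arm_command:
  steps:
    - {"rot": [0,0,0],"slide": [0.0013,0.0058,0],"grip": 0}
    - {"rot": [0,0,0],"slide": [-0.0131,0.003,0],"grip": 0}
    - {"rot": [0,0,0],"slide": [-0.0131,0.003,0],"grip": 0}
    - {"rot": [0,0,0],"slide": [-0.0028,-0.0122,0],"grip": 0}
    - {"rot": [0,0,0],"slide": [-0.0028,-0.0122,0],"grip": 0}
    - {"rot": [0,0,0],"slide": [0,0,0],"grip": 0}
    - {"rot": [0,0,0],"slide": [0.0058,-0.0013,0],"grip": 0}
    - {"rot": [0,0,0],"slide": [0.0058,-0.0013,0],"grip": 0}

```text
time: 24.05
ee_pos: [0.5335, -0.0188, 0.053]
eef_rot: [0.784, 0.621, 0.0, 0.0]
ft_force: [-0.1, 0.8, 0.1]
width: 0.0002
grip_force: 0.0
```

Call:
arm_command:
  steps:
    - {"rot": [0,0,0],"slide": [0.0039,-0.0013,0],"grip": 0}
    - {"rot": [0,0,0],"slide": [0.0039,-0.0013,0],"grip": 0}
    - {"rot": [0,0,0],"slide": [0.0039,-0.0013,0],"grip": 0}
    - {"rot": [0,0,0],"slide": [0.0029,-0.0007,0],"grip": 0}
    - {"rot": [0,0,0],"slide": [0.0019,-0.0004,0],"grip": 0}
    - {"rot": [0,0,0],"slide": [0,0,0],"grip": 0}
    - {"rot": [0,0,0],"slide": [0,0,0],"grip": 0}
    - {"rot": [0,0,0],"slide": [0,0,0],"grip": 0}

```text
time: 25.05
ee_pos: [0.5494, -0.024, 0.0531]
eef_rot: [0.784, 0.621, 0.0, 0.0]
ft_force: [0.1, -0.5, 0.4]
width: 0.0007
grip_force: 0.0
```

```bash
python3 needle.py
python3 - <<'E'
from h import *
np.set_printoptions(precision=4,suppress=True)
c,sn=np.cos(-.2264),np.sin(-.2264)
P=np.array(sensors.read_state()["ee_pos"]);print(P,np.array([[c,sn],[-sn,c]])@(P[:2]-[.5843,.0708]))
E
```

```text
scene [0.61 0.15] needle deg 151.51760635618353 peak 47.4375
top [0.61 0.15] needle deg 146.03637904407424 peak 33.75769
25.15 [ 0.55 -0.02  0.05] [-0.52  0.23  0.72]
[ 0.5494 -0.024   0.053 ] [-0.0128 -0.1002]
```

Call:
arm_command:
  steps:
    - {"rot": [0,0,0],"slide": [0.001,-0.0002,0],"grip": 0}
    - {"rot": [0,0,0],"slide": [0.001,-0.0002,0],"grip": 0}
    - {"rot": [0,0,0],"slide": [0.0005,-0.0001,0],"grip": 0}
    - {"rot": [0,0,0],"slide": [0,0,0],"grip": 0}
    - {"rot": [0,0,0],"slide": [0,0,0],"grip": 0}
    - {"rot": [0,0,0],"slide": [0,0,0],"grip": 0}
    - {"rot": [0,0,0],"slide": [0,0,0],"grip": 0}
    - {"rot": [0,0,0],"slide": [0,0,0],"grip": 0}

```text
time: 26.15
ee_pos: [0.5519, -0.0245, 0.053]
eef_rot: [0.784, 0.621, 0.0, 0.0]
ft_force: [-0.5, 0.8, 0.6]
width: 0.0008
grip_force: 0.1
```

Call:
arm_command:
  steps:
    - {"rot": [0,0,0],"slide": [0.001,-0.0002,0],"grip": 0}
    - {"rot": [0,0,0],"slide": [0.001,-0.0002,0],"grip": 0}
    - {"rot": [0,0,0],"slide": [0,0,0],"grip": 0}
    - {"rot": [0,0,0],"slide": [0,0,0],"grip": 0}
    - {"rot": [0,0,0],"slide": [0,0,0],"grip": 0}
    - {"rot": [0,0,0],"slide": [0,0,0],"grip": 0}
    - {"rot": [0,0,0],"slide": [0,0,0],"grip": 0}
    - {"rot": [0,0,0],"slide": [0,0,0],"grip": 0}

```text
time: 27.15
ee_pos: [0.5538, -0.0249, 0.053]
eef_rot: [0.784, 0.621, 0.0, 0.0]
ft_force: [0.2, 0.2, 0.4]
width: 0.0005
grip_force: 0.0
```

Call:
arm_command:
  steps:
    - {"rot": [0,0,0],"slide": [0.001,-0.0002,0],"grip": 0}
    - {"rot": [0,0,0],"slide": [0.001,-0.0002,0],"grip": 0}
    - {"rot": [0,0,0],"slide": [0.001,-0.0002,0],"grip": 0}
    - {"rot": [0,0,0],"slide": [0,0,0],"grip": 0}
    - {"rot": [0,0,0],"slide": [0,0,0],"grip": 0}
    - {"rot": [0,0,0],"slide": [0,0,0],"grip": 0}
    - {"rot": [0,0,0],"slide": [0,0,0],"grip": 0}
    - {"rot": [0,0,0],"slide": [0,0,0],"grip": 0}

```text
time: 28.15
ee_pos: [0.5568, -0.0255, 0.053]
eef_rot: [0.784, 0.621, 0.0, 0.0]
ft_force: [0.3, -0.0, -0.4]
width: 0.0003
grip_force: 0.0
```

Run:
```python
from h import *
np.set_printoptions(precision=4,suppress=True)
c,sn=np.cos(-.2264),np.sin(-.2264);g=lambda P:np.array([[c,sn],[-sn,c]])@(np.array(P)[:2]-[.5843,.0708])
G0=np.array([.5843,.0708,-.2264])
s=eyes.camera("scene"); t=eyes.camera("top")
for n in("lever_knob","lock_lever","lever_pivot"):
    for k,p in(("s",s),("t",t)): print(n,k,[(np.round(r["bbox"],1).tolist(),round(r["conf"],2)) for r in eyes.look_for(n,p)[:2]])
for th in (0.2,1.05,1.3,1.57):
    K=G(G0,[.0095-.042*np.cos(th),-.0595-.042*np.sin(th),.054])[0]; print(th,proj(s,K),proj(t,K))
print(g(sensors.read_state()["ee_pos"]))
save(s,"k1.png",(225,130,305,200),7.5)
```

```text
lever_knob s [([252.4, 170.2, 272.9, 175.6], 0.51), ([232.7, 168.3, 271.3, 198.4], 0.17)]
lever_knob t []
lock_lever s [([227.0, 191.9, 240.5, 202.2], 0.72)]
lock_lever t []
lever_pivot s [([254.6, 167.9, 266.2, 180.1], 0.53), ([230.0, 192.7, 239.9, 202.4], 0.49)]
lever_pivot t []
0.2 [272.9623 175.0001] [288.7906 179.4946]
1.05 [276.2047 166.3484] [300.2921 174.5935]
1.3 [274.8263 163.8204] [302.4678 171.5171]
1.57 [272.287  161.4176] [303.8761 167.7046]
[-0.0052 -0.1   ]
```

View pics/k1.png

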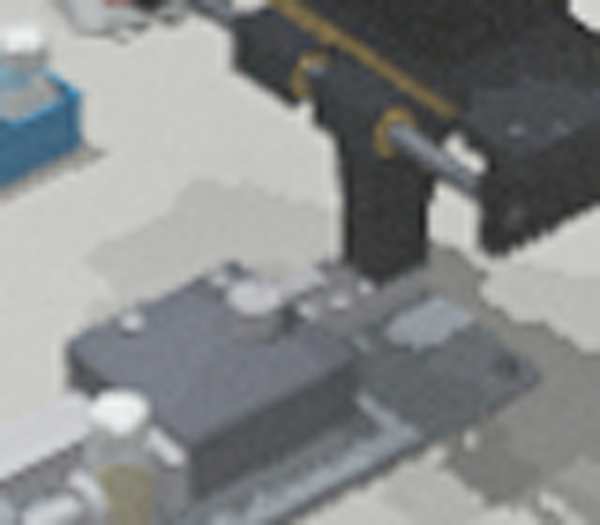

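The lever arm runs from the pivot at crop (255,297) towards about (330,270), close to the rail direction. The finger hides the knob, and there is no stop force yet, so I'll keep pushing until the stop is felt.

Call:
arm_command:
  steps:
    - {"rot": [0,0,0],"slide": [0.001,-0.0002,0],"grip": 0}
    - {"rot": [0,0,0],"slide": [0.001,-0.0002,0],"grip": 0}
    - {"rot": [0,0,0],"slide": [0,0,0],"grip": 0}
    - {"rot": [0,0,0],"slide": [0,0,0],"grip": 0}
    - {"rot": [0,0,0],"slide": [0,0,0],"grip": 0}
    - {"rot": [0,0,0],"slide": [0,0,0],"grip": 0}
    - {"rot": [0,0,0],"slide": [0,0,0],"grip": 0}
    - {"rot": [0,0,0],"slide": [0,0,0],"grip": 0}

```text
time: 29.55
ee_pos: [0.5586, -0.026, 0.0529]
eef_rot: [0.784, 0.621, -0.0, -0.0]
ft_force: [-3.7, -0.7, 0.8]
width: 0.0006
grip_force: 1.8
```

Call:
arm_command:
  steps:
    - {"rot": [0,0,0],"slide": [0.001,-0.0002,0],"grip": 0}
    - {"rot": [0,0,0],"slide": [0.0005,-0.0001,0],"grip": 0}
    - {"rot": [0,0,0],"slide": [0,0,0],"grip": 0}
    - {"rot": [0,0,0],"slide": [0,0,0],"grip": 0}
    - {"rot": [0,0,0],"slide": [0,0,0],"grip": 0}
    - {"rot": [0,0,0],"slide": [0,0,0],"grip": 0}
    - {"rot": [0,0,0],"slide": [0,0,0],"grip": 0}
    - {"rot": [0,0,0],"slide": [0,0,0],"grip": 0}

```text
time: 30.55
ee_pos: [0.5591, -0.0261, 0.0527]
eef_rot: [0.784, 0.621, -0.001, -0.001]
ft_force: [-9.6, -0.4, 5.1]
width: 0.0005
grip_force: 4.5
```

The stop is reached: force rose to 10 N and the motion stalled. I'll back off and lift clear.

Call:
arm_command:
  steps:
    - {"rot": [0,0,0],"slide": [-0.0058,0.0013,0],"grip": 0}
    - {"rot": [0,0,0],"slide": [-0.0195,0.0045,0],"grip": 0}
    - {"rot": [0,0,0],"slide": [-0.0195,0.0045,0.01],"grip": 0}
    - {"rot": [0,0,0],"slide": [-0.01,0,0.04],"grip": 0}
    - {"rot": [0,0,0],"slide": [-0.02,-0.03,0.04],"grip": 0}
    - {"rot": [0,0,0],"slide": [-0.02,-0.05,0.02],"grip": 0}
    - {"rot": [0,0,0],"slide": [0,-0.04,0],"grip": 0}
    - {"rot": [0,0,0],"slide": [0,0,0],"grip": 0}

```text
time: 31.55
ee_pos: [0.4657, -0.1392, 0.1635]
eef_rot: [0.785, 0.619, 0.0, 0.001]
ft_force: [-0.9, 0.5, -0.2]
width: 0.0001
grip_force: 0.0
```

```bash
python3 needle.py
python3 - <<'E'
from h import *
np.set_printoptions(precision=4,suppress=True)
G0=np.array([.5843,.0708,-.2264])
s=eyes.camera("scene"); t=eyes.camera("top")
for n in("lever_knob","lock_lever","lever_pivot","vial"):
    for k,p in(("s",s),("t",t)): print(n,k,[(np.round(r["bbox"],1).tolist(),round(r["conf"],2)) for r in eyes.look_for(n,p)[:1]])
# dark knob in both views: darkness profile of knob mid vs. lever angle
for k,p in(("s",s),("t",t)):
    im=cv2.cvtColor(np.array(p["pixels"]),cv2.COLOR_RGB2GRAY).astype(np.float32)
    for z in (.052,.058):
        r=[]
        for th in np.arange(1.0,2.0,.1):
            u=proj(p,G(G0,[.0095-.042*np.cos(th),-.0595-.042*np.sin(th),z])[0]); r.append(int(cv2.getRectSubPix(im,(1,1),(float(u[0]),float(u[1])))[0,0]))
        print(k,z,r)
E
```

```text
scene [0.61 0.15] needle deg 150.70556784136642 peak 47.803955
top [0.61 0.15] needle deg 145.97333173475388 peak 34.33264
31.65 [ 0.47 -0.14  0.16] [-0.76 -0.1  -1.23]
lever_knob s []
lever_knob t [([227.3, 141.1, 319.2, 189.4], 0.36)]
lock_lever s [([251.9, 157.4, 272.8, 173.0], 0.62)]
lock_lever t [([288.5, 163.5, 307.7, 169.7], 0.55)]
lever_pivot s []
lever_pivot t []
vial s [([235.0, 183.9, 243.9, 202.9], 0.45)]
vial t [([260.5, 163.5, 268.2, 170.3], 0.58)]
s 0.052 [154, 204, 207, 203, 176, 68, 71, 83, 164, 203]
s 0.058 [206, 204, 205, 196, 152, 75, 71, 82, 168, 201]
t 0.052 [113, 100, 74, 78, 96, 55, 29, 61, 139, 166]
t 0.058 [113, 96, 73, 82, 98, 47, 29, 77, 151, 168]
```

Knob darkness is centred at about 1.6 rad in both views, so the lever is locked. The needle is well inside the arc and the vial is detected upright between the jaws.

```bash
python3 -c "
from bench import order
print(order.close_job())"
```

```text
the job is handed in; nothing more can be done
None
```

The job is handed in at about 32 s: the vial stands upright between the jaws, the needle is inside the black arc (about 3.3 mm of anvil travel, 2 N), and the lock lever is at its stop along the rail. The handed-in result returned no verdict.

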